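Turn the recipe divider and weigh it down

ROBOT

A 7-joint arm with a two-finger parallel gripper is mounted at the origin on a cart in front of the work surface, level with it; the furniture and walls round the work are solid. World frame = base frame: x ahead of the robot, y to its left, z up, the work surface at z = 0. Lengths are in m, angles in rad, forces in N, time in s.
With the tool pointing down it reaches from about 0.425 to 0.875 m from the base axis. Payload 8.4 kg.
Tool frame: the origin (TCP) lies on the centre line of the jaws, within the pads' length; the fingertips stand 19 mm ahead of it and the grasp point (between the pads) is the TCP (env.tip_extent is the z of the fingertips in the tool frame, in m); z points along the fingers, y is the direction in which the jaws open and shut (so a half turn about z gives the same grasp; the last joint's range is limited). The gripper opens to 85 mm and grips with 20 to 120 N. Pads are 22 mm wide; open, the fingers measure 114 mm over their backs; the gripper's body (76 mm by 85 mm) begins 54 mm behind the grasp point. The pads swing forward as they close: fully open they stand 13 mm farther back than shut.
Start: joints at [1.169, 0.333, 0.04, 1.465, -0.013, 1.343, -0.059], TCP at [0.194, -0.62, 0.25] pointing down, gripper open.
Joint ranges: [-2.58, 2.58], [-0.38, 2.09], [-1.3, 1.39], [0.25, 2.4], [-1.5, 4.64], [0.08, 2.09], [-2.65, 2.65]. Speed limits (rad/s): [2.22, 2.22, 2.79, 2.79, 3.14, 3.14, 3.14].

INTERFACE

Orientations are given as a rotation vector (axis times angle).
In Python, from workcell import env gives the robot as it stands.
- The arm moves only by the tool arm_command, never from a script. Its argument "motion" is a list of rows, each a list of 7 numbers: the closure, from 0 (fully open) to 1 (shut), then the shift along the world's x, y, z in mm, then the turn, a rotation vector about the world's x, y, z in degrees. A call has 1 to 12 rows; each row shifts and turns the pose as measured when the row begins; what a row does not reach is not made up. A row lasts 1/10 s, in which the tool goes at most 50 mm and 8.59 degrees, less where a joint would pass 70% of its speed; a pose out of reach is approached as far as the arm can. A call with a gripper value outside its range is refused whole. The fingers move at their own pace and stop on an object; the grip force is fixed at half the most. Time passes only in rows, so rows that do not move let the fingers close. It gives the time, the measured TCP pose, the force and the opening at its end, in the units of the state.
- env.sense(): the state, without advancing time (a new reading comes with each control period).
- env.snapshot(name): name is "side" or "top" or "wrist"; returns the picture (384x512x3 uint8, red, green, blue); there is no depth.
- env.get_calibration(name): a dict with "fx", "fy", "cx", "cy" (pixels), "T" (4x4, takes a point from camera to world coordinates). Camera axes: x right, y up, looking along -z (the intrinsics and any distortion apply to the point x, -y, -z); pixel columns grow to the right and rows downward; lengths in m; the calibration is good to about 2 mm. The wrist camera is an equidistant fisheye: a pixel r from the principal point sees the ray r / f radians off the axis. A picture is of the moment at which its call begins: read the wrist's pose just before it. get_calibration takes no time and is no camera call; for the wrist camera it gives the pose at the moment of the call.
- env.close_job(): hands the job in, once; it reports no verdict.
The state is a dict: "time": time; "q": joint angles; "qvel": joint speeds; "joint_torque": joint torques, N m; "eef_pos": TCP position; "ee_rot": TCP orientation; "wrist_force": force on the tool from outside, world axes, zero at the start; "ft_torque": the same for the moment, N m; "opening": opening from 0.0 (shut) to 1.0 (fully open).
Only numpy, scipy, OpenCV 4.12 (cv2) and the standard library are available. Lean on these libraries where they do the work, as an engineer would, in place of code of your own. Each camera call takes 0.05 s, during which the arm holds its last target.

TASK

Turn the stiff divider leaf of the open recipe binder across the rings so that its orange tomato face shows, and press it down until it lies flat on the right-hand side. Then stand the kitchen timer upright on the leaf's orange panel, fully on the panel, so the page stays put. Leave the tin, the mug and the honey jar where they are.

Things in the scene. Friction and masses are not known exactly. Their poses are not given: they have to be found in the camera images.
- binder: Open blue ring binder, fixed. Origin: underside centre; x along the spine (away from the robot at yaw 0), y to the left cover. Covers 200 mm (x), to 175 mm either side (y), 4 mm thick. Two rings at x = +-55 mm, 30 mm radius, round an axis along x 36 mm above the origin; tops at 68 mm. Card stacks at y 35 to 108 mm either side, top at 27 mm; beyond them only cover.
- leaf (a joint): Angle of the stiff divider leaf about the ring axis: 0 = level over the left (+y) side, green lemon face up; pi/2 upright; pi = level over the right (-y) side, orange tomato face up (end stop). It stays at any angle where it is left; turning it takes about 0.15 N m, plus or minus 0.08 N m for its weight. Starts at 0.08 to 0.55.
- leaf_grip (a point): Centre of the black round bar (10 mm thick, 170 long, along the rings' axis) on the leaf's free edge, 158 mm from the ring axis. Just inside its middle a grab hole, 60 mm along the bar by 40 mm towards the rings, goes through the leaf: one finger fits through to pinch the bar from above; it may turn in the fingers. x along the bar as the binder's x, y from rings to bar, z out of the green face.
- leaf_panel (a point): Middle of the leaf's solid panel (180 mm along the rings by 89 mm, between rings and grab hole), half-way through its 4 mm thickness, 68.5 mm from the ring axis. Axes as leaf_grip. When the leaf lies level its upper surface is 38 mm above the worktop.
- timer: Loose round kitchen timer, red top on a white foot, 0.2 kg. Origin: centre of its underside; z up.
- timer_center (a point): Centre of the kitchen timer, 27 mm above its underside. Drum 63 mm diameter (61 mm in the red upper half) up to 43 mm height; across the top a grip bar 8 mm wide, 44 mm long (along the timer's y), up to 54 mm. The red top does not turn. It stands on the worktop left or right of the binder.
- tin: Bystander: food tin, 76 mm diameter, 58 mm high, on the worktop on the other side of the binder from the timer. Origin: centre of its underside.
- mug: Bystander: white mug, 83 mm diameter with handle, 86 mm high, behind the work on the right. Origin: centre of its underside.
- honey: Bystander: honey jar, 66 x 72 mm, 102 mm high, behind the work on the left. Origin: centre of its underside. Mug and jar stand under the front of the wall cabinets, which reach forward to about x = 0.57 m, under 0.5 m above the worktop: keep wrist and forearm clear of them.
Not all that is in view belongs to the job. There is more than one size of the timer; the job needs the larger.

How it is judged:
On the way, in this order (a step that is already met when the one before it is completed fails the run):
1. the leaf has been turned across the rings, well past upright (value of joint leaf above 2.2 rad), for 0.05 s.
2. the leaf is pressed down flat on the right-hand side (value of joint leaf above 3.07 rad), for 0.2 s.
At the end, for the whole second after the job is handed in: Leaf flat on the right, orange face up (joint above 3.07 rad). Timer at rest on it, upright (0.1 rad), its centre within 65 mm of the panel's middle along the rings and, across them, at most 25 mm from it towards the rings or 35 mm towards the grab hole (value of joint leaf above 3.07 rad and x of timer_center in the frame of leaf_panel between -0.065 and 0.065 m and y of timer_center in the frame of leaf_panel between -0.025 and 0.035 m and z of timer_center in the frame of leaf_panel between -0.034 and -0.024 m and angle between timer_center's own z axis and vertical below 0.1 rad and linear speed of timer below 0.01 m/s); the robot touches nothing.
It fails at once if the tin, the mug or the honey jar is moved by more than 30 mm (distance of any of tin, mug, honey from where it was at the start of the episode above 0.03 m).
It fails at once if the timer is tipped over (angle between timer_center's own z axis and vertical above 0.8 rad).
It also fails if it takes over 69 s, if anything falls off the work surface, if the arm or the gripper's body presses on something with over 40 N, if the wrist force passes 120 N, or if a joint passes its speed limit or range.

## Working session

There is one attempt and no reset: what is moved stays moved. The work goes in short steps, Python scripts to look and compute and a tool call to move; the robot and the scene stay as the last step left them, time stands still between calls to the robot, and variables do not carry over. Pictures are saved under pics/ and viewed, and the job is handed in when it is done.

Besides the shell and the picture viewer there is one more tool, called after "Emit:" as name([rows], argument=value, ...), one row to a line, values as JSON. arm_command: Moves the arm, as the interface text tells. Its arguments: {"type":"object","properties":{"motion":{"type":"array","items":{"type":"array","items":{"type":"number"}}}},"required":["motion"]}

```bash
mkdir -p pics; ls; cat > h.py <<'E'
import numpy as np, cv2
from workcell import env
from scipy.spatial.transform import Rotation as R
def snap(n,f):
    im=env.snapshot(n); cv2.imwrite('pics/'+f+'.png',im[:,:,::-1]); return im
def ray(n,u,v,c=None):
    c=c or env.get_calibration(n); T=np.array(c['T'])
    x=(u-c['cx'])/c['fx']; y=(v-c['cy'])/c['fy']
    if n=='wrist':
        r=np.hypot(x,y); s=np.sinc(r/np.pi); d=np.array([x*s,-y*s,-np.cos(r)])
    else: d=np.array([x,-y,-1.])
    return T[:3,3],T[:3,:3]@d
def onz(n,u,v,z,c=None):
    o,d=ray(n,u,v,c); return o+d*(z-o[2])/d[2]
def tri(a,b):
    (o,d),(p,e)=a,b
    A=np.stack([d,-e],1); s,t=np.linalg.lstsq(A,p-o,rcond=None)[0]
    P,Q=o+s*d,p+t*e; return (P+Q)/2,np.linalg.norm(P-Q)
E
python3 - <<'E'
from h import *
s=env.sense(); print({k:np.round(v,3) for k,v in s.items()})
for n in ('top','side','wrist'):
    c=env.get_calibration(n); print(n,c)
    snap(n,n+'0')
print(env.tip_extent)
E
```

```text
pics
{'time': np.float64(0.0), 'q': array([ 1.169,  0.334,  0.04 ,  1.466, -0.013,  1.343, -0.058]), 'qvel': array([-0.001,  0.001,  0.001,  0.   , -0.001, -0.002,  0.001]), 'joint_torque': array([-0.0000e+00, -6.5855e+01,  1.3660e+00, -4.0557e+01,  1.7000e-02,
        1.3000e-02,  0.0000e+00]), 'eef_pos': array([ 0.194, -0.62 ,  0.249]), 'ee_rot': array([-3.104e+00, -4.740e-01,  1.000e-03]), 'wrist_force': array([-0.031, -0.063, -0.565]), 'ft_torque': array([0.019, 0.001, 0.053]), 'opening': np.float64(1.001)}
top {'fx': 414.15959229833277, 'fy': 414.15959229833277, 'cx': 257.7682156084633, 'cy': 188.88131230690254, 'T': array([[-0.00407583,  0.99285699, -0.11924088,  0.39677109],
       [-0.99979433, -0.00641491, -0.01923921,  0.00823981],
       [-0.0198667 ,  0.11913794,  0.99267893,  1.3525116 ],
       [ 0.        ,  0.        ,  0.        ,  1.        ]])}
side {'fx': 347.5815747356209, 'fy': 347.5815747356209, 'cx': 255.47079121183907, 'cy': 192.1320545899745, 'T': array([[ 0.94343279,  0.2238979 , -0.24454919,  0.2922349 ],
       [-0.33156123,  0.64000124, -0.69315623, -0.66135179],
       [ 0.00131556,  0.73502934,  0.67803402,  0.73453425],
       [ 0.        ,  0.        ,  0.        ,  1.        ]])}
wrist {'fx': 297.3186396354542, 'fy': 297.3186396354542, 'cx': 255.8176487895567, 'cy': 193.9737923517609, 'T': array([[ 0.29805671,  0.91303184,  0.27845116,  0.26464323],
       [-0.95454528,  0.28580982,  0.08459352, -0.59730195],
       [-0.0023475 , -0.29100791,  0.95671777,  0.37297565],
       [ 0.        ,  0.        ,  0.        ,  1.        ]])}
0.019
```

View pics/top0.png

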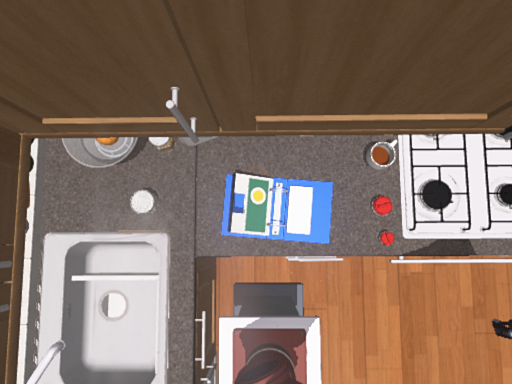

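View pics/side0.png

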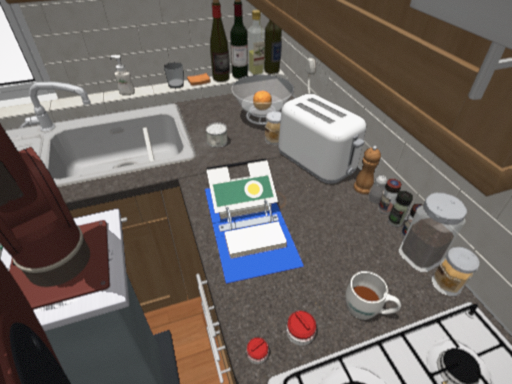

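View pics/wrist0.png

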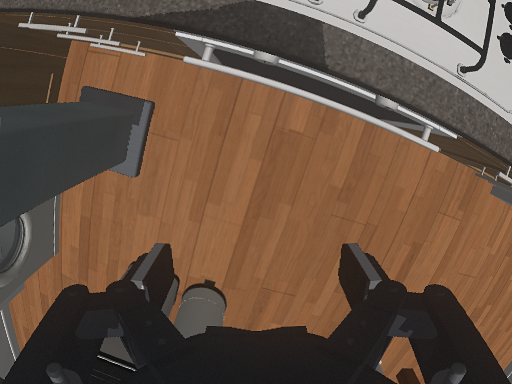

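Timer candidates are the red discs at top (383,205), which is larger, and top (387,238), which is smaller. In the side view they are at (301,326) and (258,348). I choose the larger and will check it in close crops.

```bash
python3 - <<'E'
from h import *
t=cv2.imread('pics/top0.png'); s=cv2.imread('pics/side0.png')
cv2.imwrite('pics/c1.png',cv2.resize(t[130:260,210:410],None,fx=4,fy=4,interpolation=cv2.INTER_CUBIC))
cv2.imwrite('pics/c2.png',cv2.resize(s[150:370,190:410],None,fx=2.7,fy=2.7,interpolation=cv2.INTER_CUBIC))
for n,im in (('top',t),('side',s)):
    h=cv2.cvtColor(im,cv2.COLOR_BGR2HSV)
    m=((h[...,0]<6)|(h[...,0]>174))&(h[...,1]>170)&(h[...,2]>120)
    k,l,st,ce=cv2.connectedComponentsWithStats(m.astype(np.uint8))
    for i in range(1,k):
        if st[i,4]>60: print(n,'red',st[i],ce[i].round(1), onz(n,*ce[i],.043).round(3))
    m=(h[...,0]>110)&(h[...,0]<125)&(h[...,1]>180)&(h[...,2]>100)
    c=max(cv2.findContours(m.astype(np.uint8),0,2)[0],key=cv2.contourArea); r=cv2.minAreaRect(cv2.convexHull(c)); b=cv2.boxPoints(r)
    print(n,'blue',b.round(1).tolist(),[onz(n,*p,.004).round(3).tolist() for p in b])
E
```

```text
top red [374 197  18  18 249] [382.6 205.1] [ 0.5   -0.36   0.043]
top red [381 232  13  13 122] [387.  238.1] [ 0.397 -0.369  0.043]
top blue [[274.0, 186.0], [274.0, 186.0], [274.0, 186.0], [274.0, 186.0]] [[0.568, -0.019, 0.004], [0.568, -0.019, 0.004], [0.568, -0.019, 0.004], [0.568, -0.019, 0.004]]
side red [288 311  28  27 571] [301.3 324.4] [ 0.497 -0.368  0.043]
side red [248 338  20  21 317] [257.1 348. ] [ 0.394 -0.384  0.043]
side blue [[231.0, 281.0], [231.0, 281.0], [230.0, 281.0], [230.0, 281.0]] [[0.394, -0.195, 0.004], [0.394, -0.195, 0.004], [0.392, -0.194, 0.004], [0.392, -0.194, 0.004]]
```

View pics/c1.png

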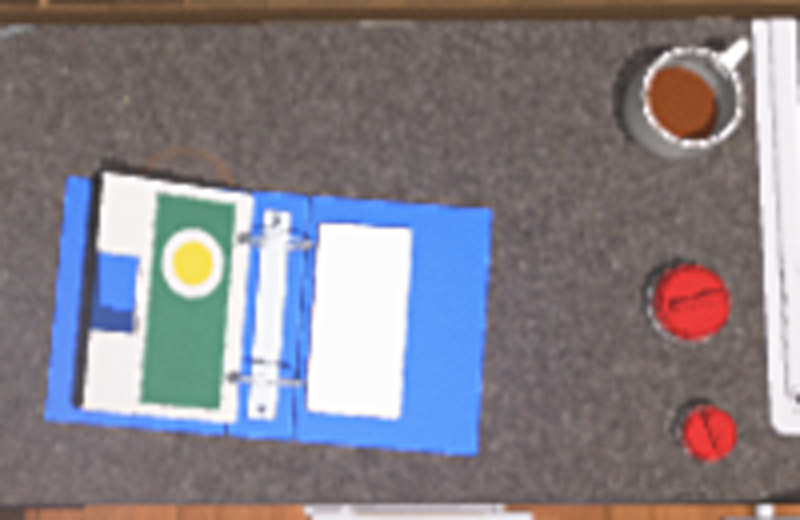

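View pics/c2.png

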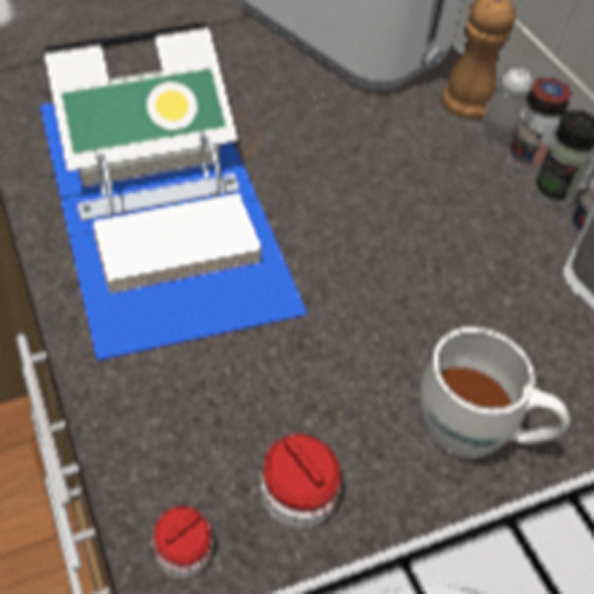

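The top view shows the large timer at (383,205) with its red grip bar nearly sideways. The small decoy is at (387,238). The binder leaf is partly raised on the left, with its dark bar running crop (103,170) to (77,407).

```bash
python3 - <<'E'
from h import *
f=lambda x,y:(210+x/4,130+y/4)
g=lambda x,y:(190+x/2.7,150+y/2.7)
co=[onz('top',*f(*p),.004) for p in ((66,177),(45,420),(493,208),(478,454))]
print(np.round(co,3)); TL,BL,TR,BR=co
cen=sum(co)/4; ya=(TL+BL-TR-BR); ya/=np.linalg.norm(ya); xa=(TL+TR-BL-BR); xa/=np.linalg.norm(xa)
print('cen',cen,'yaw',np.degrees([np.arctan2(xa[1],xa[0]),np.arctan2(-ya[0],ya[1])]))
print('len',np.linalg.norm(TL-TR),np.linalg.norm(TL-BL))
yaw=np.mean([np.arctan2(xa[1],xa[0]),np.arctan2(-ya[0],ya[1])])
Rz=R.from_euler('z',yaw).as_matrix()
for a,b,nm in (((98,168),(46,50),'bar far/near?'),((102,168),(210,30),'far'),((77,407),(46,52),'near'),((193,262),(172,106),'yolk'),((82+0,410),(70,165),'x')):
    P,e=tri(ray('top',*f(*a)),ray('side',*g(*b))); print(nm,P.round(3),e.round(3),'binder',(Rz.T@(P-np.r_[cen[:2],0])).round(3))
# timer bar dirs
for n,p,q in (('top',f(669,303),f(725,292)),('side',g(286,442),g(322,484))):
    A,B=onz(n,*p,.05),onz(n,*q,.05); d=B-A; print(n,A.round(3),B.round(3),np.degrees(np.arctan2(d[1],d[0])),np.linalg.norm(d))
# mug
print('mug',onz('top',*f(695,95),.086))
for P in env.get_calibration('top'),: pass
E
```

```text
[[ 0.608  0.137  0.004]
 [ 0.409  0.153  0.004]
 [ 0.58  -0.213  0.004]
 [ 0.38  -0.196  0.004]]
cen [ 0.49426091 -0.02948523  0.004     ] yaw [-4.76402376 -4.64667124]
len 0.3514171752784131 0.19977151528490628
bar far/near? [0.505 0.103 0.132] 0.177 binder [0.    0.133 0.132]
far [0.599 0.1   0.103] 0.0 binder [0.094 0.138 0.103]
near [0.419 0.118 0.106] 0.002 binder [-0.087  0.141  0.106]
yolk [0.531 0.032 0.07 ] 0.001 binder [0.031 0.064 0.07 ]
x [ 0.426  0.129 -0.08 ] 0.016 binder [-0.081  0.153 -0.08 ]
top [ 0.498 -0.341  0.05 ] [ 0.506 -0.385  0.05 ] -79.19552673512709 0.044772931188095486
side [ 0.494 -0.346  0.05 ] [ 0.506 -0.386  0.05 ] -73.74350029163293 0.04162086830653853
mug [ 0.65583509 -0.35742189  0.086     ]
```

Binder centre is about (0.494,-0.030) with yaw -4.7°, and the leaf angle is about 0.45 rad. The bar centre is about (0.506,0.112,0.105). The large timer is at about (0.498,-0.362). Now I move toward the bar.

Emit:
arm_command([
  [0.3,25,22,0,0,0,-1.8],
  [0.55,25,22,0,0,0,-1.8],
  [0.55,25,22,0,0,0,-1.8],
  [0.55,25,22,0,0,0,-1.8],
  [0.55,25,22,0,0,0,-1.8],
  [0.55,25,22,0,0,0,-1.8],
  [0.55,25,22,0,0,0,-1.8],
  [0.55,25,22,0,0,0,-1.8],
  [0.55,25,22,0,0,0,-1.8],
  [0.55,25,22,0,0,0,-1.8],
  [0.55,25,22,0,0,0,-1.8],
  [0.55,25,22,0,0,0,-1.8],
])

```text
time: 1.35
eef_pos: [0.496, -0.3472, 0.2458]
ee_rot: [-3.132, 0.158, 0.009]
wrist_force: [-0.3, 0.0, 0.4]
opening: 0.449
```

Emit:
arm_command([
  [0.55,0,38,0,0,0,0.5],
  [0.55,0,38,0,0,0,0.5],
  [0.55,0,38,0,0,0,0],
  [0.55,0,38,0,0,0,0],
  [0.55,0,38,0,0,0,0],
  [0.55,0,38,0,0,0,0],
  [0.55,0,38,0,0,0,0],
  [0.55,0,38,0,0,0,0],
  [0.55,0,38,0,0,0,0],
  [0.55,0,38,0,0,0,0],
  [0.55,0,38,0,0,0,0],
  [0.55,0,38,0,0,0,0],
])

```text
time: 2.55
eef_pos: [0.4948, 0.1265, 0.2427]
ee_rot: [-3.133, 0.132, 0.013]
wrist_force: [0.1, -0.2, -0.5]
opening: 0.448
```

```bash
python3 - <<'E'
from h import *
s=env.sense(); print(s['eef_pos'],s['ee_rot'],s['q'].round(2))
w=snap('wrist','w1'); sd=snap('side','s1')
cv2.imwrite('pics/s1c.png',cv2.resize(sd[80:370,130:410,::-1],None,fx=2,fy=2))
E
```

```text
[0.49481964 0.12653906 0.24269562] [-3.13326462  0.13182868  0.0132572 ] [ 0.17  0.09 -0.53  1.78  0.04  1.29 -2.02]
```

View pics/w1.png

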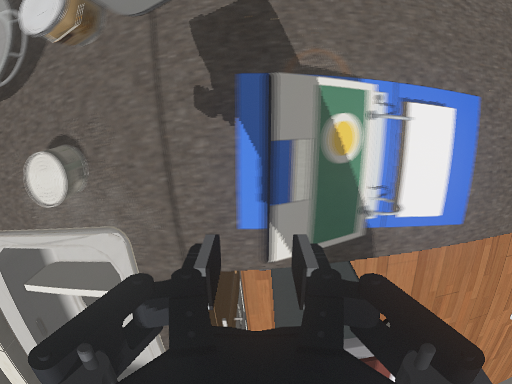

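View pics/s1c.png

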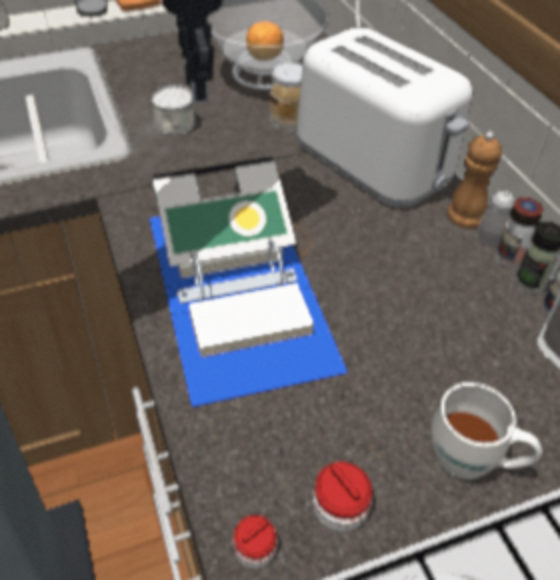

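The wrist view shows the leaf with its bar as a dark line at column ~270. The hole spans rows 140–203, right of the bar. I check its position against the top view.

```bash
python3 - <<'E'
from h import *
c=env.get_calibration('wrist')
for p in ((270,76),(270,140),(270,203),(269,261),(312,140),(312,203)):
    print(p,[onz('wrist',*p,z,c).round(3).tolist() for z in (.095,.105,.115)])
im=cv2.imread('pics/w1.png'); cv2.imwrite('pics/w1c.png',cv2.resize(im[60:280,220:400],None,fx=3,fy=2.7,interpolation=cv2.INTER_CUBIC))
E
```

```text
(270, 76) [[0.593, 0.113, 0.095], [0.593, 0.114, 0.105], [0.592, 0.114, 0.115]]
(270, 140) [[0.535, 0.117, 0.095], [0.536, 0.118, 0.105], [0.538, 0.118, 0.115]]
(270, 203) [[0.474, 0.121, 0.095], [0.478, 0.121, 0.105], [0.481, 0.121, 0.115]]
(269, 261) [[0.41, 0.126, 0.095], [0.416, 0.126, 0.105], [0.422, 0.126, 0.115]]
(312, 140) [[0.533, 0.078, 0.095], [0.534, 0.08, 0.105], [0.535, 0.082, 0.115]]
(312, 203) [[0.471, 0.08, 0.095], [0.475, 0.082, 0.105], [0.479, 0.084, 0.115]]
```

View pics/w1c.png

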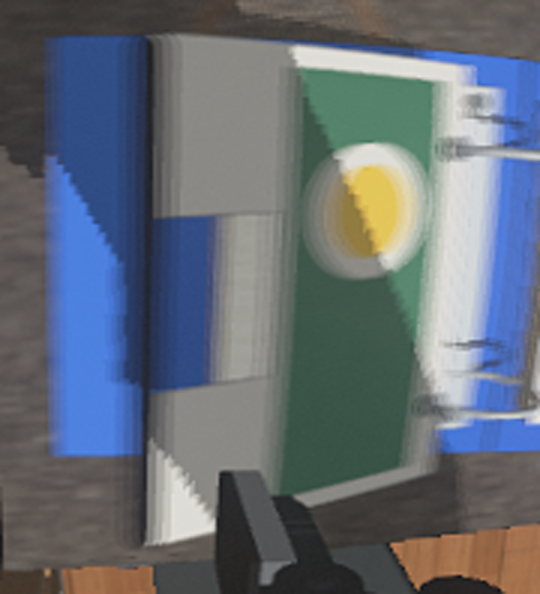

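The picture was blurred because the arm was still settling, so I retake it.

```bash
python3 - <<'E'
from h import *
s=env.sense(); print(s['eef_pos'])
c=env.get_calibration('wrist');w=snap('wrist','w2'); print(c['T'])
im=cv2.imread('pics/w2.png'); cv2.imwrite('pics/w2c.png',cv2.resize(im[60:280,220:400],None,fx=3,fy=2.7,interpolation=cv2.INTER_CUBIC))
E
```

```text
[0.49404297 0.13115088 0.24285249]
[[-0.07603066  0.95144089  0.29829444  0.56912624]
 [-0.99707149 -0.07007623 -0.0306228   0.12539137]
 [-0.00823243 -0.29974915  0.95398253  0.36565439]
 [ 0.          0.          0.          1.        ]]
```

View pics/w2c.png

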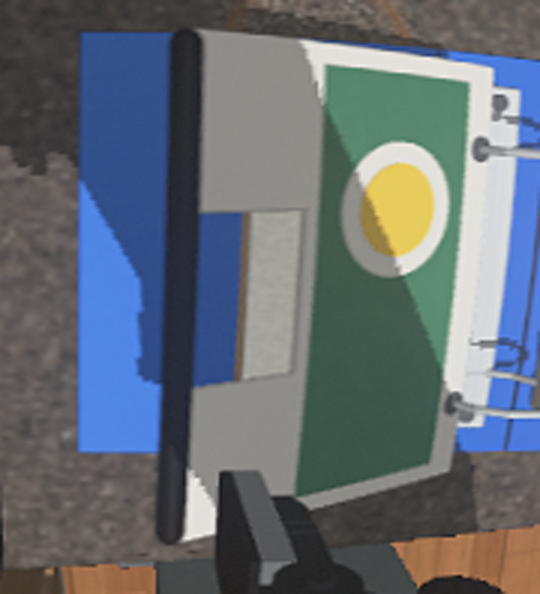

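The sharp view shows the bar at crop column ~186→170 and the hole at crop (190–305, 210–385).

```bash
python3 - <<'E'
from h import *
c=env.get_calibration('wrist'); k=lambda x,y:(220+x/3,60+y/2.7)
f=lambda x,y:(210+x/4,130+y/4)
cen=np.array([.4943,-.0295,.036]); Rz=R.from_euler('z',-4.7,degrees=True).as_matrix()
for p in ((187,35),(181,298),(170,540)):
    o,d=ray('wrist',*k(*p),c); 
    for z in (.095,.1,.105,.11,.115):
        P=o+d*(z-o[2])/d[2]; b=Rz.T@(P-cen); print(p,P.round(4),'r',np.hypot(b[1],b[2]).round(4),'a',np.arctan2(b[2],b[1]).round(3),b[0].round(3))
for a,b in (((100,170),(187,35)),((78,407),(170,540))):
    print(tri(ray('top',*f(*a)),ray('wrist',*k(*b),c)))
print('hole',[onz('wrist',*k(*p),.09,c).round(3).tolist() for p in((305,210),(295,375))])
E
```

```text
(187, 35) [0.5959 0.0982 0.095 ] r 0.1479 a 0.41 0.091
(187, 35) [0.5954 0.0987 0.1   ] r 0.1503 a 0.44 0.09
(187, 35) [0.5949 0.0991 0.105 ] r 0.1529 a 0.468 0.09
(187, 35) [0.5944 0.0996 0.11  ] r 0.1556 a 0.496 0.089
(187, 35) [0.5939 0.1    0.115 ] r 0.1584 a 0.522 0.089
(181, 298) [0.5063 0.1061 0.095 ] r 0.1483 a 0.409 0.001
(181, 298) [0.5075 0.1064 0.1   ] r 0.1507 a 0.439 0.002
(181, 298) [0.5086 0.1067 0.105 ] r 0.1533 a 0.467 0.003
(181, 298) [0.5098 0.107  0.11  ] r 0.1559 a 0.494 0.004
(181, 298) [0.511  0.1073 0.115 ] r 0.1587 a 0.521 0.005
(170, 540) [0.4112 0.1147 0.095 ] r 0.1491 a 0.407 -0.095
(170, 540) [0.4142 0.1148 0.1   ] r 0.1514 a 0.436 -0.092
(170, 540) [0.4171 0.1149 0.105 ] r 0.154 a 0.465 -0.089
(170, 540) [0.42   0.1151 0.11  ] r 0.1566 a 0.492 -0.086
(170, 540) [0.423  0.1152 0.115 ] r 0.1594 a 0.519 -0.083
(array([0.59372231, 0.10054574, 0.12393643]), np.float64(0.0014001808519450822))
(array([0.41781426, 0.11631525, 0.10675372]), np.float64(0.002698448450324268))
hole [[0.534, 0.065, 0.09], [0.474, 0.07, 0.09]]
```

Emit:
arm_command([
  [0.55,1,-11,-25,0,0,0],
  [0.55,1,-11,-30,0,0,0],
  [0.55,1,0,-30,0,0,0],
  [0.55,0,0,0,0,0,0],
  [0.55,0,0,0,0,0,0],
])

```text
time: 3.2
eef_pos: [0.4982, 0.1009, 0.1561]
ee_rot: [-3.134, 0.129, 0.012]
wrist_force: [0.3, 0.3, 1.4]
opening: 0.451
```

```bash
python3 - <<'E'
from h import *
s=env.sense(); print(s['eef_pos'],s['ee_rot'])
w=snap('wrist','w3')
E
```

```text
[0.49815532 0.10088613 0.15612467] [-3.13418095  0.12890705  0.01191663]
```

View pics/w3.png

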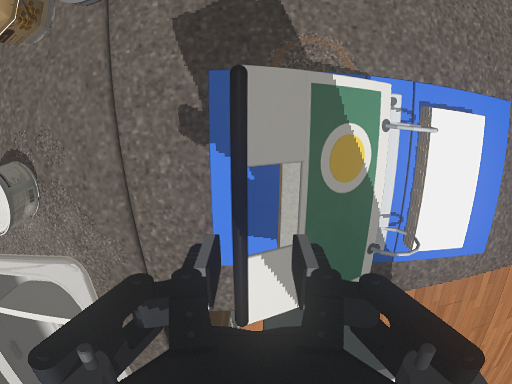

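The fingers straddle the bar (column 240) but sit slightly too far right. I shift +8 mm in y and go down.

Emit:
arm_command([
  [0.55,4,8,0,0,0,0],
  [0.55,0,0,-15,0,0,0],
  [0.55,0,0,-15,0,0,0],
  [0.55,0,0,-15,0,0,0],
  [0.55,0,0,0,0,0,0],
  [0.55,0,0,0,0,0,0],
])

```text
time: 3.85
eef_pos: [0.5055, 0.1114, 0.113]
ee_rot: [-3.133, 0.127, -0.001]
wrist_force: [-0.2, 0.2, 0.8]
opening: 0.45
```

```bash
python3 - <<'E'
from h import *
s=env.sense(); print(s['eef_pos'],s['wrist_force'])
w=snap('wrist','w4')
E
```

```text
[0.505511   0.11144145 0.11304387] [-0.15361442  0.18092432  0.81527357]
```

View pics/w4.png

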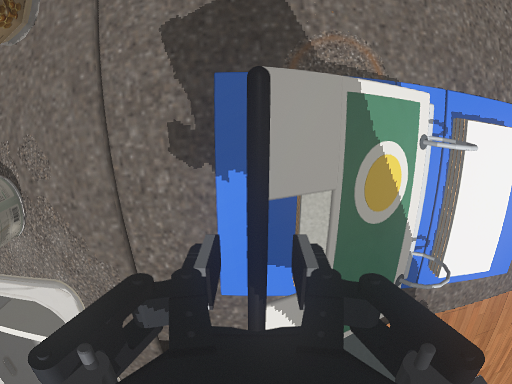

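The bar at column 258 is centred between the fingers, and the right finger is in the hole. I close.

Emit:
arm_command([
  [0.6,0,0,-4,0,0,0],
  [1,0,0,0,0,0,0],
  [1,0,0,0,0,0,0],
  [1,0,0,0,0,0,0],
  [1,0,0,0,0,0,0],
  [1,0,0,0,0,0,0],
])

```text
time: 4.5
eef_pos: [0.5063, 0.1111, 0.1102]
ee_rot: [-3.133, 0.128, -0.004]
wrist_force: [0.6, 0.7, -1.8]
opening: 0.092
```

```bash
python3 - <<'E'
from h import *
s=env.sense(); print(s['eef_pos'],s['wrist_force'],s['ft_torque'],s['opening'])
w=snap('wrist','w5'); c=np.array([.4943,-.0295,.036]); p=s['eef_pos']
b=R.from_euler('z',4.7,degrees=True).apply(p-c); r=np.hypot(b[1],b[2]); a0=np.arctan2(b[2],b[1]); print(b,r,a0)
for a in np.linspace(a0,np.pi,15):
    q=c+R.from_euler('z',-4.7,degrees=True).apply([b[0],.158*np.cos(a),.158*np.sin(a)]); print(a.round(2),(q*1000).round(0))
E
```

```text
[0.50629568 0.11109452 0.11015441] [ 0.60804406  0.6552142  -1.81441185] [ 0.0485201  -0.10395151 -0.01248019] 0.0918415552818987
[0.00043524 0.14110466 0.07415441] 0.15940326727414647 0.48386057089930673
0.48 [506. 110. 110.]
0.67 [505.  94. 135.]
0.86 [503.  73. 156.]
1.05 [501.  48. 173.]
1.24 [499.  21. 186.]
1.43 [497.  -8. 193.]
1.62 [494. -38. 194.]
1.81 [492. -67. 189.]
2.0 [489. -95. 179.]
2.19 [ 487. -121.  164.]
2.38 [ 485. -144.  145.]
2.57 [ 484. -162.  121.]
2.76 [ 483. -176.   95.]
2.95 [ 482. -184.   66.]
3.14 [ 482. -187.   36.]
```

View pics/w5.png

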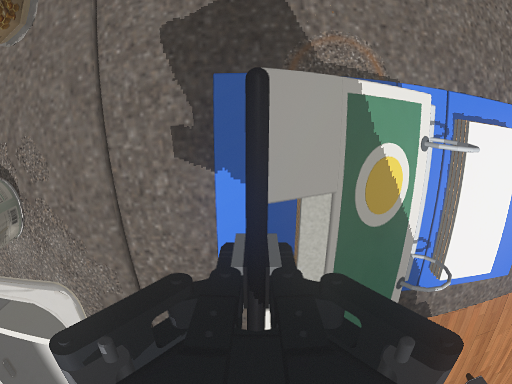

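The bar is pinched. I follow the arc up to about upright.

Emit:
arm_command([
  [1,0,-8,13,0,0,0],
  [1,-1,-9,12,0,0,0],
  [1,-1,-10,11,0,0,0],
  [1,-1,-11,10,0,0,0],
  [1,-1,-12,9,0,0,0],
  [1,-1,-13,8,0,0,0],
  [1,-1,-13,7,0,0,0],
  [1,-1,-14,6,0,0,0],
  [1,-1,-14,4,0,0,0],
  [1,-1,-15,3,0,0,0],
])

```text
time: 5.55
eef_pos: [0.4951, -0.015, 0.2003]
ee_rot: [-3.131, 0.128, -0.007]
wrist_force: [10.8, 0.2, -27.0]
opening: 0.092
```

```bash
cat >> h.py <<'E'
def leaf():
    s=env.sense(); c=np.array([.4943,-.0295,.036]); b=R.from_euler('z',4.7,degrees=True).apply(s['eef_pos']-c)
    print('t',s['time'],s['eef_pos'].round(4),'rot',s['ee_rot'].round(3),'F',s['wrist_force'].round(1),'T',s['ft_torque'].round(2),'op',s['opening'],'x',b[0].round(4),'r',np.hypot(b[1],b[2]).round(4),'a',np.arctan2(b[2],b[1]).round(3))
E
python3 - <<'E'
from h import *
leaf(); sd=snap('side','s6'); print(env.sense()['q'].round(2))
E
```

```text
t 5.55 [ 0.4951 -0.015   0.2003] rot [-3.131  0.128 -0.007] F [ 10.8   0.2 -27. ] T [ 0.14 -2.2  -0.14] op 0.09163903937707911 x -0.0004 r 0.1649 a 1.483
[ 0.35  0.08 -0.42  1.88  0.03  1.18 -1.73]
```

View pics/s6.png

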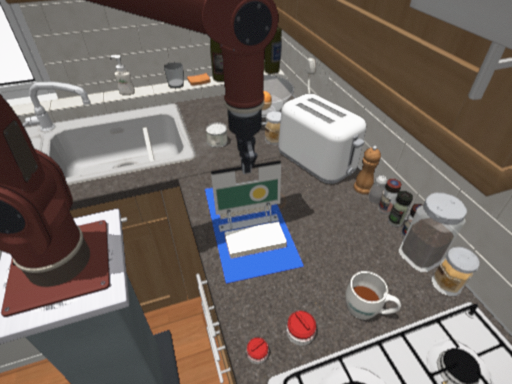

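Upright now, with the green face toward the right. The pull is 27 N because z is slightly too high, so I correct the height and continue over.

Emit:
arm_command([
  [1,1,-13,-5,0,0,0],
  [1,0,-14,-2,0,0,0],
  [1,0,-14,-2,0,0,0],
  [1,-1,-14,-4,0,0,0],
  [1,-1,-14,-5,0,0,0],
  [1,-1,-13,-6,0,0,0],
  [1,-1,-13,-8,0,0,0],
])

```text
time: 6.3
eef_pos: [0.4886, -0.1165, 0.1745]
ee_rot: [-3.129, 0.129, -0.005]
wrist_force: [1.3, 5.3, -0.7]
opening: 0.082
```

```bash
python3 - <<'E'
from h import *
leaf()
E
```

```text
t 6.3 [ 0.4886 -0.1165  0.1745] rot [-3.129  0.129 -0.005] F [ 1.3  5.3 -0.7] T [ 1.27 -0.17  0.04] op 0.08225177356476389 x 0.0015 r 0.1636 a 2.133
```

Emit:
arm_command([
  [1,-1,-9,-12,0,0,0],
  [1,-1,-9,-11,0,0,0],
  [1,-1,-9,-12,0,0,0],
  [1,0,-8,-12,0,0,0],
  [1,0,-7,-13,0,0,0],
  [1,0,-6,-13,0,0,0],
])

```text
time: 6.9
eef_pos: [0.4833, -0.177, 0.0986]
ee_rot: [-3.137, 0.14, -0.004]
wrist_force: [-2.1, 6.1, 0.6]
opening: 0.084
```

```bash
python3 - <<'E'
from h import *
leaf(); snap('side','s7'); snap('wrist','w7')
E
```

```text
t 6.9 [ 0.4833 -0.177   0.0986] rot [-3.137  0.14  -0.004] F [-2.1  6.1  0.6] T [ 1.57  0.35 -0.03] op 0.08427010328578574 x 0.0011 r 0.1606 a 2.741
```

View pics/s7.png

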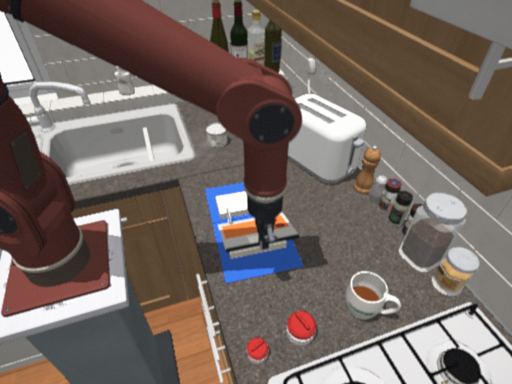

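View pics/w7.png

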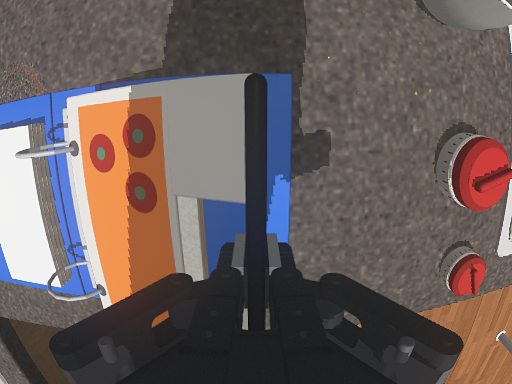

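The orange face now shows, with the bar still in the jaws. I continue pressing down.

Emit:
arm_command([
  [1,0,-3,-13,0,0,0],
  [1,0,-3,-12,0,0,0],
  [1,0,-2,-12,0,0,0],
  [1,0,-1,-12,0,0,0],
  [1,0,0,-10,0,0,0],
])

```text
time: 7.5
eef_pos: [0.4847, -0.1868, 0.0394]
ee_rot: [3.138, -0.138, 0.006]
wrist_force: [-12.0, 7.2, 61.8]
opening: 0.091
```

```bash
python3 - <<'E'
from h import *
leaf()
E
```

```text
t 7.5 [ 0.4847 -0.1868  0.0394] rot [ 3.138 -0.138  0.006] F [-12.    7.2  61.8] T [1.49 2.43 0.11] op 0.09075235040844869 x 0.0034 r 0.1576 a 3.12
```

At the end stop. I hold a moment, then open partially and lift clear.

Emit:
arm_command([
  [1,0,0,0,0,0,0],
  [1,0,0,-1,0,0,0],
  [1,0,0,0,0,0,0],
  [0.6,0,0,0,0,0,0],
  [0.6,0,0,0,0,0,0],
  [0.6,0,0,0,0,0,0],
])

```text
time: 8.1
eef_pos: [0.488, -0.187, 0.0383]
ee_rot: [3.136, -0.134, 0.014]
wrist_force: [0.2, -0.2, 0.4]
opening: 0.402
```

```bash
python3 - <<'E'
from h import *
leaf();snap('wrist','w8')
E
```

```text
t 8.1 [ 0.488  -0.187   0.0383] rot [ 3.136 -0.134  0.014] F [ 0.2 -0.2  0.4] T [0.05 0.02 0.03] op 0.4020436402410881 x 0.0066 r 0.1575 a 3.127
```

View pics/w8.png

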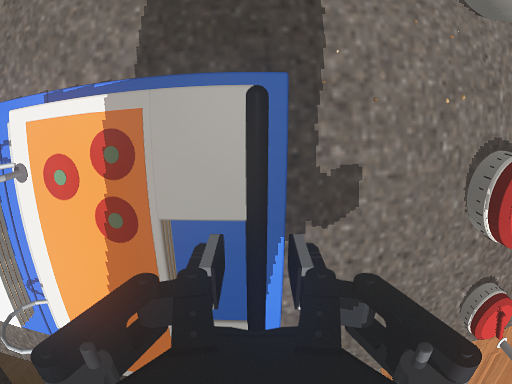

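The leaf lies flat and the bar is free between the fingers. I lift straight up.

Emit:
arm_command([
  [0.6,0,0,12,0,0,0],
  [0.6,0,0,20,0,0,0],
  [0.6,0,0,40,0,0,0],
  [0.4,0,0,40,0,0,0],
  [0.2,0,0,40,0,0,0],
  [0,0,-20,0,0,0,8],
  [0,0,-20,0,0,0,8],
  [0,0,-20,0,0,0,8],
  [0,0,-20,0,0,0,8],
  [0,0,-20,0,0,0,8],
  [0,0,-20,0,0,0,8],
  [0,0,0,0,0,0,0],
])

```text
time: 9.35
eef_pos: [0.4893, -0.3098, 0.2089]
ee_rot: [2.894, 1.209, 0.031]
wrist_force: [0.1, -0.8, -0.2]
opening: 1.001
```

```bash
python3 - <<'E'
from h import *
leaf(); c=env.get_calibration('wrist');snap('wrist','w9'); s=snap('side','s9');snap('top','t9'); print(c)
E
```

```text
t 9.35 [ 0.4893 -0.3098  0.2089] rot [2.894 1.209 0.031] F [ 0.1 -0.8 -0.2] T [ 0.04  0.   -0.04] op 1.0008693683174168 x 0.0179 r 0.3289 a 2.588
{'fx': 297.3186396354542, 'fy': 297.3186396354542, 'cx': 255.8176487895567, 'cy': 193.9737923517609, 'T': array([[ 0.71138459,  0.67789045,  0.18546296,  0.53901378],
       [-0.70271357,  0.68187244,  0.20308524, -0.25665441],
       [ 0.01120746, -0.27479905,  0.96143636,  0.33355551],
       [ 0.        ,  0.        ,  0.        ,  1.        ]])}
```

View pics/w9.png

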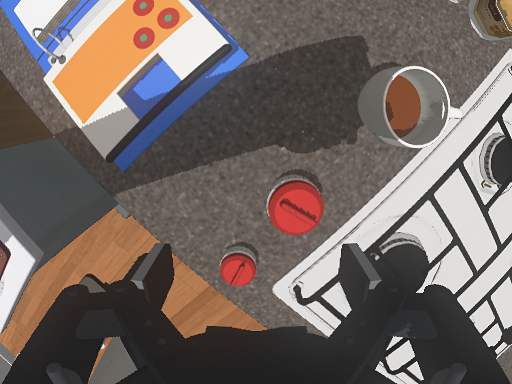

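View pics/s9.png

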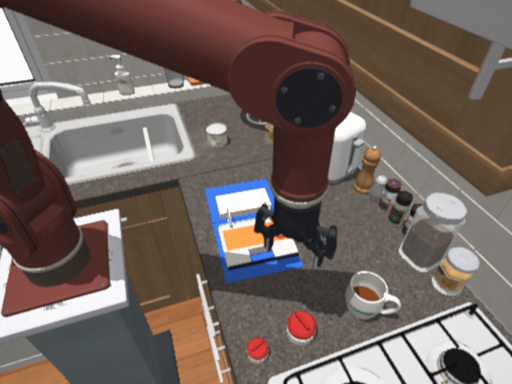

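The leaf is flat with the orange face up. The large timer is at wrist pixel (296,207) and the small one at (238,268). I measure the large one.

```bash
python3 - <<'E'
from h import *
c=env.get_calibration('wrist')
im=cv2.imread('pics/w9.png');h=cv2.cvtColor(im,cv2.COLOR_BGR2HSV)
m=((h[...,0]<6)|(h[...,0]>174))&(h[...,1]>150)&(h[...,2]>100); m[:160]=0
for ct in cv2.findContours(m.astype(np.uint8),0,2)[0]:
    if cv2.contourArea(ct)>300:
        e=cv2.fitEllipse(cv2.convexHull(ct)); print(e,onz('wrist',*e[0],.04,c).round(4))
        bb=ct[:,0]; P=np.array([onz('wrist',*p,.043,c) for p in cv2.convexHull(ct)[:,0]]); print(cv2.minEnclosingCircle((P[:,:2]*1000).astype(np.float32)))
E
```

```text
((237.50503540039062, 270.01019287109375), (30.84170150756836, 35.28034591674805), 92.02043914794922) [ 0.4055 -0.3633  0.04  ]
((406.00311279296875, -362.9211730957031), 20.875469207763672)
((295.75799560546875, 208.09715270996094), (52.276878356933594, 55.17277526855469), 63.1864013671875) [ 0.5022 -0.355   0.04  ]
((502.20306396484375, -354.7626647949219), 29.1907958984375)
```

Emit:
arm_command([
  [0,2,-8,0,0,0,7.5],
  [0,2,-8,0,0,0,7.5],
  [0,2,-8,0,0,0,7.5],
  [0,2,-8,0,0,0,7.5],
  [0,2,-8,0,0,0,7.5],
  [0,2,-7,0,0,0,7.5],
  [0,0,0,-30,0,0,0],
  [0,0,0,-30,0,0,0],
  [0,0,0,-30,0,0,0],
  [0,0,0,0,0,0,0],
  [0,0,0,0,0,0,0],
])

```text
time: 10.6
eef_pos: [0.5088, -0.3388, 0.1223]
ee_rot: [-2.186, -2.254, -0.039]
wrist_force: [0.1, -0.8, 0.1]
opening: 0.998
```

```bash
python3 - <<'E'
from h import *
leaf(); c=env.get_calibration('wrist');snap('wrist','w10')
im=cv2.imread('pics/w10.png');h=cv2.cvtColor(im,cv2.COLOR_BGR2HSV)
m=((h[...,0]<6)|(h[...,0]>174))&(h[...,1]>150)&(h[...,2]>100)
for ct in cv2.findContours(m.astype(np.uint8),0,2)[0]:
    if cv2.contourArea(ct)>300:
        P=np.array([onz('wrist',*p,.043,c) for p in cv2.convexHull(ct)[:,0]]); print(cv2.boundingRect(ct),cv2.minEnclosingCircle((P[:,:2]*1000).astype(np.float32)))
E
```

```text
t 10.6 [ 0.5088 -0.3388  0.1223] rot [-2.186 -2.254 -0.039] F [ 0.1 -0.8  0.1] T [ 0.01  0.   -0.04] op 0.9982258725903488 x 0.0398 r 0.319 a 2.868
(104, 218, 44, 45) ((404.6428527832031, -366.31207275390625), 21.017595291137695)
(204, 202, 77, 71) ((500.4068603515625, -359.171142578125), 29.22088623046875)
```

View pics/w10.png

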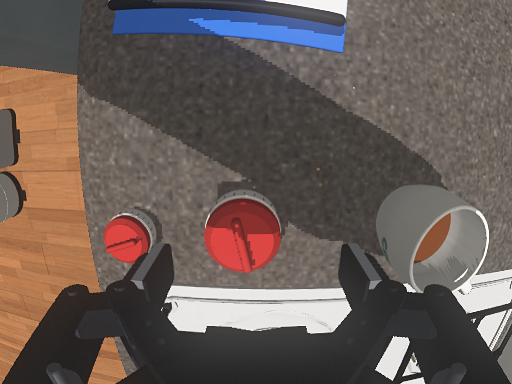

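The timer is at (0.500,-0.359). I correct sideways, then go down over it.

Emit:
arm_command([
  [0,-5,-10,0,0,0,0],
  [0,-3,-10,0,0,0,0],
  [0,0,0,-20,0,0,0],
  [0,0,0,0,0,0,0],
  [0,0,0,0,0,0,0],
])

```text
time: 11.15
eef_pos: [0.5019, -0.3646, 0.1092]
ee_rot: [2.185, 2.246, 0.039]
wrist_force: [0.3, -0.5, 1.2]
opening: 0.996
```

```bash
python3 - <<'E'
from h import *
leaf(); c=env.get_calibration('wrist');snap('wrist','w11')
im=cv2.imread('pics/w11.png');h=cv2.cvtColor(im,cv2.COLOR_BGR2HSV)
m=((h[...,0]<6)|(h[...,0]>174))&(h[...,1]>150)&(h[...,2]>100)
for ct in cv2.findContours(m.astype(np.uint8),0,2)[0]:
    if cv2.contourArea(ct)>300:
        P=np.array([onz('wrist',*p,.043,c) for p in cv2.convexHull(ct)[:,0]]); print(cv2.boundingRect(ct),cv2.minEnclosingCircle((P[:,:2]*1000).astype(np.float32)))
E
```

```text
t 11.15 [ 0.5019 -0.3646  0.1092] rot [2.185 2.246 0.039] F [ 0.3 -0.5  1.2] T [-0.01 -0.    0.  ] op 0.9961875796040788 x 0.035 r 0.3413 a 2.925
(99, 193, 48, 51) ((404.7326354980469, -367.7490539550781), 20.666187286376953)
(210, 172, 83, 79) ((499.8693542480469, -359.5137939453125), 28.991531372070312)
```

View pics/w11.png

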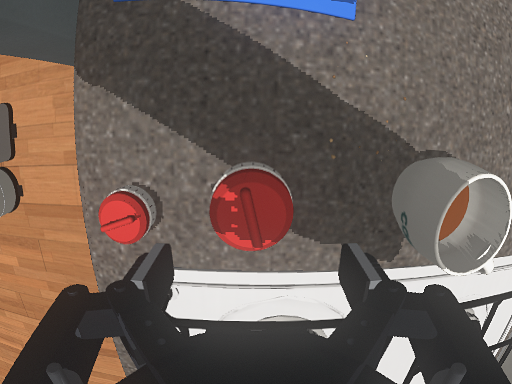

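Emit:
arm_command([
  [0,-1,4,-20,0,0,0],
  [0,0,0,-20,0,0,0],
  [0,0,0,-20,0,0,0],
  [0,0,0,-8,0,0,0],
  [0,0,0,0,0,0,0],
  [0,0,0,0,0,0,0],
])

```text
time: 11.8
eef_pos: [0.5034, -0.363, 0.0458]
ee_rot: [2.18, 2.24, 0.04]
wrist_force: [-0.0, 0.3, -0.2]
opening: 0.997
```

```bash
python3 - <<'E'
from h import *
leaf(); snap('wrist','w12')
E
```

```text
t 11.8 [ 0.5034 -0.363   0.0458] rot [2.18 2.24 0.04] F [-0.   0.3 -0.2] T [-0.06  0.01  0.04] op 0.9973754652040426 x 0.0364 r 0.3318 a 3.112
```

View pics/w12.png

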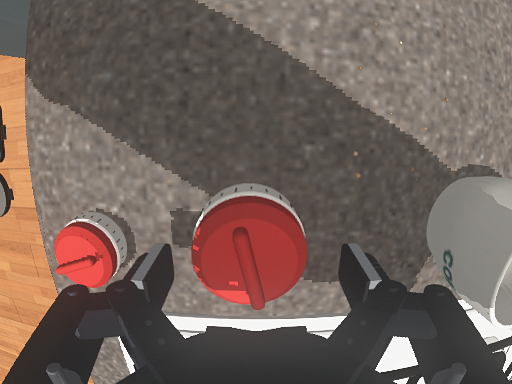

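The drum sits between the open fingers at (249,250). I go down a little further, then close.

Emit:
arm_command([
  [0,-2,4,-5,0,0,0],
  [0,0,0,-4,0,0,0],
  [0,0,0,0,0,0,0],
  [0.3,0,0,0,0,0,0],
  [0.5,0,0,0,0,0,0],
  [0.5,0,0,0,0,0,0],
  [0.5,0,0,0,0,0,0],
])

```text
time: 12.55
eef_pos: [0.5026, -0.3596, 0.0394]
ee_rot: [2.177, 2.237, 0.041]
wrist_force: [-0.7, 0.6, -0.7]
opening: 0.687
```

```bash
python3 - <<'E'
from h import *
leaf(); snap('wrist','w13')
E
```

```text
t 12.55 [ 0.5026 -0.3596  0.0394] rot [2.177 2.237 0.041] F [-0.7  0.6 -0.7] T [0.02 0.06 0.01] op 0.6871415517000847 x 0.0353 r 0.3284 a 3.131
```

View pics/w13.png

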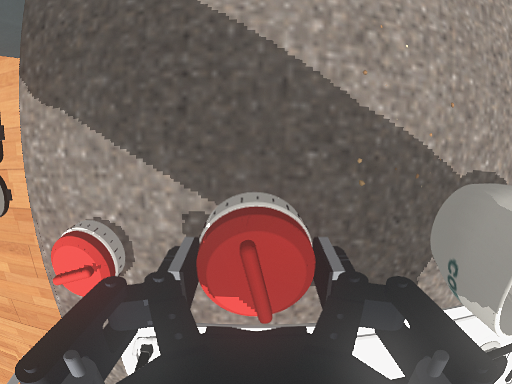

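Timer gripped. I lift and carry it to above the panel.

Emit:
arm_command([
  [0.6,0,0,10,0,0,0],
  [0.6,0,0,30,0,0,0],
  [0.6,0,0,40,0,0,0],
  [0.6,0,0,40,0,0,0],
  [0.6,-2,25,0,0,0,0],
  [0.6,-2,35,0,0,0,0],
  [0.6,-2,40,0,0,0,0],
  [0.6,-2,40,0,0,0,0],
  [0.6,-2,40,0,0,0,0],
  [0.6,-2,35,0,0,0,0],
  [0.6,0,25,0,0,0,0],
  [0.6,0,0,0,0,0,0],
])

```text
time: 13.8
eef_pos: [0.4849, -0.1104, 0.168]
ee_rot: [2.18, 2.235, 0.039]
wrist_force: [-0.6, 0.1, -2.4]
opening: 0.694
```

```bash
python3 - <<'E'
from h import *
leaf(); snap('wrist','w14'); snap('side','s14')
E
```

```text
t 13.8 [ 0.4849 -0.1104  0.168 ] rot [2.18  2.235 0.039] F [-0.6  0.1 -2.4] T [0.   0.05 0.04] op 0.6938063265620468 x -0.0028 r 0.1551 a 2.123
```

View pics/w14.png

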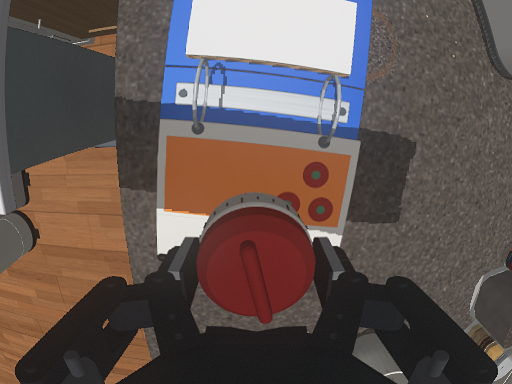

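View pics/s14.png

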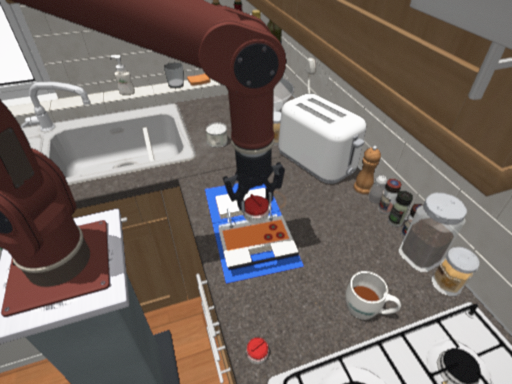

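The timer is held upright above the leaf, with orange corners at about (166,136), (351,154) and (341,228). I cross-check the panel position.

```bash
python3 - <<'E'
from h import *
leaf(); c=env.get_calibration('wrist'); ce=np.array([.4943,-.0295,0])
for p in ((160,123),(359,141),(166,136),(351,154),(339,228),(164,208)):
    P=onz('wrist',*p,.038,c); print(p,P.round(4),R.from_euler('z',4.7,degrees=True).apply(P-ce).round(4))
E
```

```text
t 13.9 [ 0.4849 -0.114   0.1679] rot [2.184 2.23  0.037] F [ 0.4 -0.6 -3.5] T [-0.06  0.03  0.  ] op 0.6932624695199399 x -0.0025 r 0.1569 a 2.143
(160, 123) [ 0.4046 -0.0522  0.038 ] [-0.0876 -0.03    0.038 ]
(359, 141) [ 0.5807 -0.0646  0.038 ] [ 0.089  -0.0279  0.038 ]
(166, 136) [ 0.4098 -0.0638  0.038 ] [-0.0814 -0.0411  0.038 ]
(351, 154) [ 0.5739 -0.0769  0.038 ] [ 0.0832 -0.0407  0.038 ]
(339, 228) [ 0.5697 -0.1486  0.038 ] [ 0.0849 -0.1125  0.038 ]
(164, 208) [ 0.4043 -0.13    0.038 ] [-0.0814 -0.1075  0.038 ]
```

The panel agrees with the model to about 5 mm, so I lower.

Emit:
arm_command([
  [0.6,2,6,-15,0,0,0],
  [0.6,2,5,-20,0,0,0],
  [0.6,0,0,-20,0,0,0],
  [0.6,0,0,-15,0,0,0],
  [0.6,0,0,-8,0,0,0],
  [0.6,0,0,0,0,0,0],
  [0.6,0,0,0,0,0,0],
])

```text
time: 14.6
eef_pos: [0.4892, -0.1119, 0.089]
ee_rot: [2.195, 2.215, 0.035]
wrist_force: [-0.4, -0.0, -2.3]
opening: 0.684
```

```bash
python3 - <<'E'
from h import *
leaf()
E
```

```text
t 14.6 [ 0.4892 -0.1119  0.089 ] rot [2.195 2.215 0.035] F [-0.4 -0.  -2.3] T [-0.04  0.02  0.01] op 0.6842572599573138 x 0.0016 r 0.0981 a 2.571
```

Emit:
arm_command([
  [0.6,0,10,0,0,0,0],
  [0.6,0,0,-4,0,0,0],
  [0.6,0,0,-3,0,0,0],
  [0.6,0,0,0,0,0,0],
  [0.6,0,0,0,0,0,0],
])

```text
time: 15.1
eef_pos: [0.4907, -0.1015, 0.0838]
ee_rot: [2.192, 2.212, 0.038]
wrist_force: [0.4, 0.4, -2.3]
opening: 0.696
```

```bash
python3 - <<'E'
from h import *
leaf(); im=snap('side','s15'); cv2.imwrite('pics/s15c.png',cv2.resize(im[150:300,180:330,::-1],None,fx=4,fy=4,interpolation=cv2.INTER_CUBIC))
z=lambda v:R.from_rotvec(v).as_matrix()[:,2]
print(z([2.177,2.237,.041]),z(env.sense()['ee_rot']))
E
```

```text
t 15.1 [ 0.4907 -0.1015  0.0838] rot [2.192 2.212 0.038] F [ 0.4  0.4 -2.3] T [-0.02  0.01  0.01] op 0.6957498359693345 x 0.0023 r 0.0865 a 2.556
[ 0.03255103  0.00496833 -0.99945773] [ 0.03588758 -0.00160011 -0.99935455]
```

View pics/s15c.png

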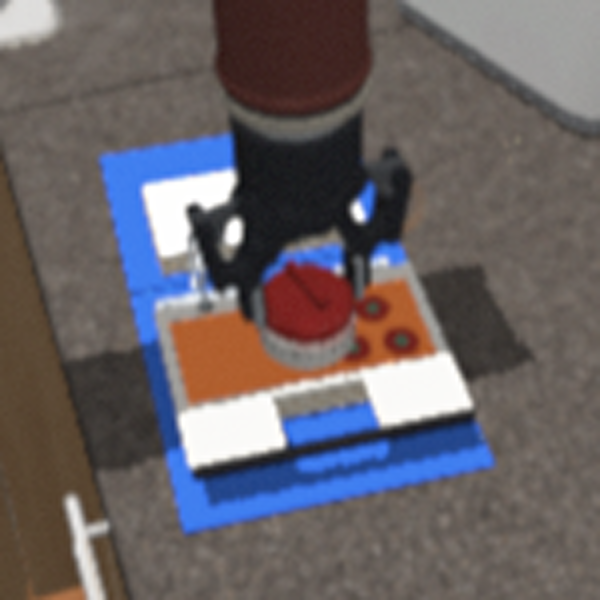

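The timer sits over the orange panel, clear of the rings and the hole. I lower until contact.

Emit:
arm_command([
  [0.6,0,0,-3,0,0,0],
  [0.6,0,0,-2,0,0,0],
  [0.6,0,0,-1,0,0,0],
  [0.6,0,0,0,0,0,0],
])

```text
time: 15.55
eef_pos: [0.4908, -0.1019, 0.0774]
ee_rot: [2.193, 2.212, 0.038]
wrist_force: [-0.7, -0.6, -0.4]
opening: 0.693
```

```bash
python3 - <<'E'
from h import *
leaf()
E
```

```text
t 15.55 [ 0.4908 -0.1019  0.0774] rot [2.193 2.212 0.038] F [-0.7 -0.6 -0.4] T [-0.03  0.18  0.01] op 0.6927317433620479 x 0.0024 r 0.0834 a 2.622
```

Emit:
arm_command([
  [0.6,0,0,-1,0,0,0],
  [0.6,0,0,0,0,0,0],
  [0.25,0,0,0,0,0,0],
  [0.2,0,0,0,0,0,0],
  [0.1,0,0,0,0,0,0],
  [0,0,0,0,0,0,0],
  [0,0,0,0,0,0,0],
])

```text
time: 16.25
eef_pos: [0.492, -0.1021, 0.0781]
ee_rot: [2.191, 2.21, 0.039]
wrist_force: [-0.4, -0.1, -0.4]
opening: 0.999
```

```bash
python3 - <<'E'
from h import *
leaf(); snap('wrist','w16')
E
```

```text
t 16.25 [ 0.492  -0.1021  0.0781] rot [2.191 2.21  0.039] F [-0.4 -0.1 -0.4] T [ 0.03 -0.01 -0.01] op 0.9988462217043877 x 0.0036 r 0.0839 a 2.616
```

View pics/w16.png

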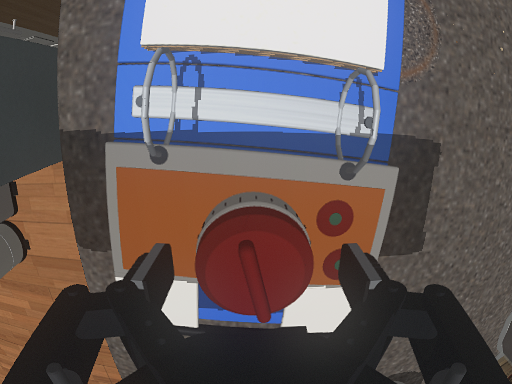

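The fingers are open and the timer stands free. I lift straight up and back out of the way.

Emit:
arm_command([
  [0,0,0,15,0,0,0],
  [0,0,0,30,0,0,0],
  [0,0,0,40,0,0,0],
  [0,0,0,40,0,0,0],
  [0,0,-25,10,0,0,0],
  [0,0,-35,0,0,0,0],
  [0,0,-40,0,0,0,0],
  [0,0,-40,0,0,0,0],
  [0,0,-40,0,0,0,0],
  [0,0,-30,0,0,0,0],
  [0,0,0,0,0,0,0],
  [0,0,0,0,0,0,0],
])

```text
time: 17.5
eef_pos: [0.4894, -0.3186, 0.2192]
ee_rot: [2.185, 2.214, 0.038]
wrist_force: [0.1, 0.6, 0.7]
opening: 0.999
```

```bash
python3 - <<'E'
from h import *
leaf(); im=snap('side','s17'); t=snap('top','t17'); c=env.get_calibration('wrist'); w=snap('wrist','w17')
a=cv2.resize(im[150:300,180:330,::-1],(390,390),interpolation=cv2.INTER_CUBIC); b=cv2.resize(t[150:250,215:315,::-1],(390,390),interpolation=cv2.INTER_CUBIC)
cv2.imwrite('pics/c17.png',np.hstack([a,b]))
ce=np.array([.4943,-.0295,0])
for n,I in (('side',im),('top',t)):
    h=cv2.cvtColor(np.ascontiguousarray(I[:,:,::-1]),cv2.COLOR_BGR2HSV)
    m=((h[...,0]<5)|(h[...,0]>174))&(h[...,1]>170)&(h[...,2]>90)
    for ct in cv2.findContours(m.astype(np.uint8),0,2)[0]:
        if cv2.contourArea(ct)>90:
            e=cv2.minEnclosingCircle(ct); P=onz(n,*e[0],.081); print(n,e,P.round(3),R.from_euler('z',4.7,degrees=True).apply(P-ce).round(4))
E
```

```text
t 17.5 [ 0.4894 -0.3186  0.2192] rot [2.185 2.214 0.038] F [0.1 0.6 0.7] T [0.05 0.03 0.04] op 0.9990529051376505 x 0.0188 r 0.3418 a 2.576
side ((257.125, 347.9750061035156), 10.198932647705078) [ 0.389 -0.399  0.081] [-0.075  -0.3768  0.081 ]
side ((256.5465087890625, 226.48837280273438), 10.559017181396484) [ 0.488 -0.114  0.081] [ 0.001  -0.0846  0.081 ]
top ((387.0, 237.9499969482422), 6.37210750579834) [ 0.397 -0.358  0.081] [-0.0698 -0.3356  0.081 ]
top ((303.5, 206.5), 9.617792129516602) [ 0.494 -0.107  0.081] [ 0.0062 -0.0776  0.081 ]
```

View pics/c17.png

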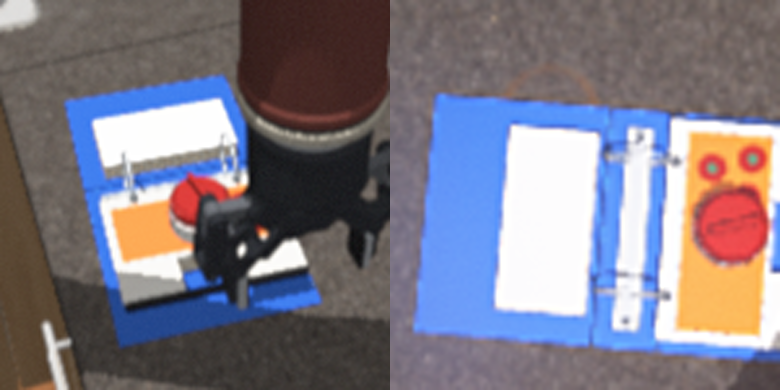

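View pics/s17.png

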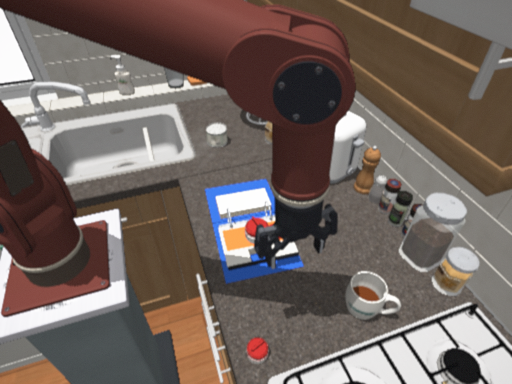

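```bash
python3 - <<'E'
import cv2
t=cv2.imread('pics/t17.png'); w=cv2.imread('pics/w17.png')
cv2.imwrite('pics/c18.png',cv2.hconcat([cv2.resize(t[150:260,215:345],(390,330),interpolation=cv2.INTER_CUBIC),cv2.resize(w[0:220,60:320],(390,330))]))
E
```

```text
(no output)
```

View pics/c18.png

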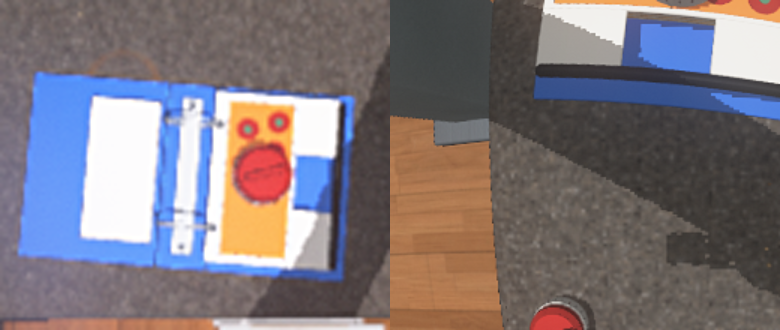

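```bash
python3 - <<'E'
from h import *
c=env.get_calibration('wrist')
P,e=tri(ray('top',325.7,239.3),ray('wrist',160,47.3,c)); print(P,e, R.from_euler('z',4.7,degrees=True).apply(P-np.array([.4943,-.0295,0])).round(4)); leaf()
print('wrist @z.036',onz('wrist',160,47.3,.036,c),'top',onz('top',325.7,239.3,.036))
E
```

```text
[ 0.39460289 -0.17882179  0.03481162] 0.0021377816065178325 [-0.0871 -0.157   0.0348]
t 17.65 [ 0.4896 -0.3175  0.2195] rot [2.183 2.216 0.038] F [ 0.7 -0.2  0.1] T [-0.04  0.03  0.01] op 0.9989290768173599 x 0.0189 r 0.341 a 2.573
wrist @z.036 [ 0.39579791 -0.17841627  0.036     ] top [ 0.39378036 -0.17933896  0.036     ]
```

The bar is at height 35 mm and radius 157 mm, so the leaf is flat. The timer is upright on the panel and the arm is clear. I hand in.

```bash
python3 -c "
from workcell import env
print(env.close_job())"
```

```text
the job is handed in; nothing more can be done
None
```

The leaf is turned across the rings and lies flat on the right with its orange face up. The larger timer stands upright on the orange panel. I handed in at about 17.7 s of the 69 s allowed; no verdict was reported.

- **Leaf:** I pinched its bar through the grab hole, turned it over and pressed it to the end stop, which pushed back with about 62 N (the wrist limit is 120 N). My last two-view check put the bar at about 35 mm height, where fully level is 36 mm.
- **Timer:** My last checks put it about 1–6 mm from the panel's middle along the rings. Across them it is offset towards the grab hole, by about 9 mm in the top view and 16 mm in the side view. The side view was partly blocked by the gripper, so I trust the top view. Both are within the limits.
- **Bystanders:** The mug looks unmoved in the pictures and the arm never went near the honey jar or the tin. I did not measure any of the three after the work.
- **Arm:** It was clear of everything, with no contact force, when I handed in.

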